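# Lock a fastener case into its dock

### The job

Slide the fastener case along its rail, away from its open end, until the spring catch clicks in and holds it home at the end stop, and let go of it. Then take the key out of its wooden block, work it past the lock's sticky pins until it is fully in, and turn it a quarter turn clockwise (seen from above) so that the locking arm swings across behind the case. The lock springs back, so finish while still holding the key turned; leave the screw tray, the tub and the wrench where they are.

Things in the scene. Friction and masses are not known exactly. Their poses are not given: they have to be found in the camera images.
- case_handle (a point): Centre of the black upright fin on the case's lid by which it is taken: fin 60 long (x, along the rail) x 14 thick (y) x 36 high; its centre is 18 above the lid and 80 above the bench. x points along the rail towards the end stop
- case: Fastener case: grey box with a clear lid, 110 long (x) x 80 wide x 46 high, about 0.5 kg, sitting like a saddle on a 40 wide rail with 2 mm play to each side. Origin: middle of its underside on the rail's top, 16 above the bench (lid at 62, fin top at 98). At the start it is 40 to 95 short of home
- case_home (a point): Fixed: where case_handle lies when the case is home. x = slide direction, towards the upright end stop (which allows 1.5 more); z up. Over the last 30 mm a sprung ball in the rail's left side rubs on the case (3 to 12 N to push in all; the rail is slick), then drops into a notch at home and holds the case against 5 N or more
- lock_face (a point): Fixed: middle of the keyway's mouth, on top of the brass cylinder (34 across) in the 48 x 48 dark steel post beside the rail; 66 above the bench, 70 behind and 78 right of case_home, axes as there. At lock = 0 the keyway, a slot 16 (x) x 6.5 (y), lies along x. Two sprung sticky pins, 11 and 20 down, on opposite sides: 5 to 20 N to push past; small twists help
- lock (a joint): Turn of the lock cylinder about lock_face's z, rad: 0 at rest, growing clockwise seen from above, stop at 1.571. A spring drives it back (0.035 N m at 0, 0.115 at the stop). Its steel arm, 80 long, 24 to 32 above the bench, points along -x of lock_face at 0 and across the rail behind the case at 1.571; a case that is not home is in its way
- key_head (a point): Centre of the key's black head, 34 wide (x) x 10 thick (y) x 44 high. Below it a steel blade, 14 wide (x) x 5 thick (y) x 31 long, last 8 tapered. The key stands blade down, 50 g; a half turn makes no difference. This point is 22 above the head's underside, which rests on lock_face when fully in. Blade play in the keyway: about 6 degrees
- key: The same key; origin at the middle of the head's underside, axes as key_head
- key_block: Fixed wooden block 75 x 55 x 40 high, origin under its centre; the key stands in its slot (along x), head resting on the block's top, blade 31 deep
- tub_mid (a point): Bystander: lidded plastic tub, diameter 80, 85 high; its centre, half-way up. Loose
- screw_tray: Bystander: open cardboard tray of screws 110 x 90 x 55 high, origin under its centre. Loose
- wrench: Bystander: steel wrench 160 long lying flat along its x, origin near its middle. Loose

How it is judged (in metres and radians):
On the way, in this order (a step that is already met when the one before it is completed fails the run):
1. the case is home, held by the catch and let go of (x of case_handle in the frame of case_home above -0.004 m and z of case_handle in the frame of case_home below 0.003 m and contact force between case and the arm below 0.3 N and value of joint lock below 0.2 rad), for 0.2 s.
2. the key is fully in the unturned lock (z of key_head in the frame of lock_face below 0.0255 m and horizontal distance between key_head and lock_face below 0.005 m and value of joint lock below 0.3 rad), for 0.1 s.
3. the key is turned a quarter clockwise (value of joint lock above 1.36 rad), for 0.2 s.
At the end, for the whole second after the job is handed in: The fingers hold the key (over 2 N), which is in the lock to within 4 mm of fully home, upright, and turned at least 78 of the 90 degrees clockwise against the spring; the case sits on the rail within 4 mm of home and the robot does not touch it (value of joint lock above 1.36 rad and z of key_head in the frame of lock_face below 0.0265 m and horizontal distance between key_head and lock_face below 0.006 m and angle between key_head's own z axis and vertical below 0.15 rad and contact force between key and the fingers above 2 N and x of case_handle in the frame of case_home above -0.004 m and z of case_handle in the frame of case_home below 0.003 m and contact force between case and the arm below 0.3 N); the arm keeps its last pose, push and grip.
It fails at once if a bystander (screw tray, tub or wrench) was moved by more than 3 cm (distance of any of screw_tray, tub_mid, wrench from where it was at the start of the episode above 0.03 m).
It also fails if it takes over 54 s, if anything falls off the work surface, if the arm or the gripper's body presses on something with over 40 N, if the wrist force passes 120 N, or if a joint passes its speed limit or range.

### The arm

A 7-joint arm with a two-finger parallel gripper is mounted at the origin on the work surface. World frame = base frame: x ahead of the robot, y to its left, z up, the work surface at z = 0. Lengths are in mm, angles in rad, forces in N, time in s.
With the tool pointing down it reaches from about 350 to 900 mm from the base axis. Payload 8.1 kg.
Tool frame: the origin (TCP) lies between the finger pads; the fingertips stand arm.tips_ahead ahead of it and the grasp point (between the pads) lies 3 mm ahead of it (arm.tips_ahead is the distance from the TCP to the fingertips, in mm); z points along the fingers, y is the direction in which the jaws open and shut (so a half turn about z gives the same grasp; the last joint's range is limited). The gripper opens to 85 mm and grips with 20 to 120 N. Pads are 22 mm wide; open, the fingers measure 114 mm over their backs; the gripper's body (76 mm by 85 mm) begins 54 mm behind the grasp point. The pads swing forward as they close: fully open they stand 13 mm farther back than shut.
Start: joints at [1.114, 0.434, 0.025, 1.573, -0.012, 1.134, -0.075], TCP at [216.518, -586.311, 253.323] pointing down, gripper open.
Joint ranges: [-2.62, 2.62], [-0.44, 2.09], [-1.27, 1.32], [0.08, 2.57], [-1.32, 4.46], [0.12, 2], [-2.74, 2.74]. Speed limits (rad/s): [2.22, 2.22, 3.01, 3.01, 3.14, 3.14, 3.14].

### API

Orientations are given as a unit quaternion [w, x, y, z].
In Python, from cell import arm, snapshot gives the robot as it stands.
- The arm moves only by the shell command python3 -m handwheel 'ROWS' [FORCE]. ROWS is text: rows parted by semicolons, each of 5 numbers parted by spaces: the shift along the tool's x, y, z in mm, then the turn about the tool's z in rad, then the closure, from -1 (fully open) to 1 (shut). A call has 1 to 10 rows; each row is the pose to reach, as a shift and turn from the pose commanded when the call began, along the tool's axes at that moment; what a row does not reach only later rows make up. A row lasts 1/8 s, in which the tool goes at most 62.5 mm and 10.7 degrees, less where a joint would pass 70% of its speed; a pose out of reach is approached as far as the arm can. A call with a gripper value outside its range is refused whole. The fingers move at their own pace and stop on an object; FORCE is the grip in N (left out, the last holds). Time passes only in rows, so rows that repeat a pose let the fingers close. It gives the time, the measured TCP pose, the force and the opening at its end, in the units of the state.
- arm.state(): the state, without advancing time (a new reading comes with each control period).
- snapshot(name): name is "scene" or "top"; returns a dict with "img" (400x640x3 uint8, red, green, blue), "fov_y" (degrees; the focal length in pixels is half the picture's height over the tangent of half this angle, whatever the lens; pixels are square), "cx", "cy" (the principal point, pixels), "cam_to_world" (4x4, takes a point from camera to world coordinates). Camera axes: x right, y down, z forward; pixel columns grow to the right and rows downward; lengths in mm; the calibration is good to about 2 mm. A picture is of the moment at which its call begins. There is no depth.
- arm.finish_job(): hands the job in, once; it reports no verdict.
The state is a dict: "time_s": time; "qpos": joint angles; "joint_velocities": joint speeds; "joint_efforts": joint torques, N m; "position": TCP position; "ee_rot": TCP orientation; "wrist_force": force on the tool from outside, world axes, zero at the start; "ft_torque": the same for the moment, N m; "width": opening from 0.0 (shut) to 1.0 (fully open).
Only numpy, scipy, OpenCV 4.12 (cv2) and the standard library are available. Lean on these libraries where they do the work, as an engineer would, in place of code of your own. Each camera call takes 0.05 s, during which the arm holds its last target.

## Working session

There is one attempt and no reset: what is moved stays moved. The work goes in short steps, Python scripts to look and compute and a shell command to move; the robot and the scene stay as the last step left them, time stands still between calls to the robot, and variables do not carry over. Pictures are saved under pics/ and viewed, and the job is handed in when it is done.

```bash
ls; mkdir -p pics; python3 - <<'E'
from cell import arm,snapshot
import cv2,numpy as np
print(arm.tips_ahead); s=arm.state(); print(s)
for n in("scene","top"):
    d=snapshot(n); cv2.imwrite(f"pics/{n}0.png",d["img"][:,:,::-1]); print(n,d["fov_y"],d["cx"],d["cy"],np.round(d["cam_to_world"],3).tolist())
E
```

```text
pics
22.0
{'time_s': 0.0, 'qpos': array([ 1.1143823 ,  0.43520469,  0.02497048,  1.57413172, -0.01159539,
        1.13398222, -0.07510901]), 'joint_velocities': array([-0.0007255 , -0.0010819 ,  0.00139841, -0.00103919, -0.00082304,
        0.00091606,  0.00065813]), 'joint_efforts': array([-1.93073014e-03, -6.70474863e+01,  1.02479730e+00, -3.16209912e+01,
        1.57576968e-02,  1.26359548e-02, -6.06357094e-05]), 'position': array([ 216.32987823, -585.85189233,  252.52388227]), 'ee_rot': array([-7.61989825e-04,  9.84399010e-01,  1.75948754e-01, -2.10496818e-04]), 'wrist_force': array([ 0.23847531, -0.24742022,  0.04547664]), 'ft_torque': array([0.01590542, 0.0300439 , 0.01905228]), 'width': 1.003576879834248}
scene 50.79549423341142 310.96981120555444 199.5474111527165 [[-0.578, 0.624, -0.526, 1087.984], [0.816, 0.446, -0.368, 426.331], [0.004, -0.642, -0.767, 825.804], [0.0, 0.0, 0.0, 1.0]]
top 53.196085381429505 320.99641991323995 201.41477188861708 [[0.016, -0.99, 0.14, 402.775], [-1.0, -0.019, -0.022, 79.739], [0.025, -0.139, -0.99, 1168.96], [0.0, 0.0, 0.0, 1.0]]
```

View pics/scene0.png

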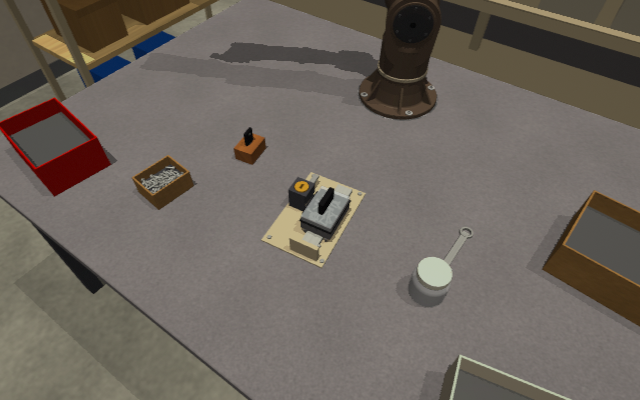

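View pics/top0.png

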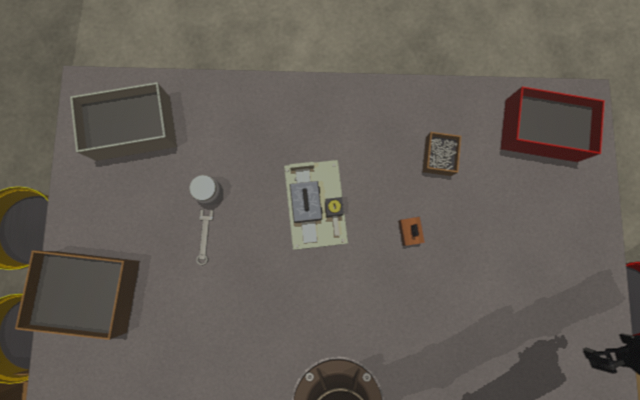

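The scene view has the case at about (325,210), the lock at (302,190) and the key block at (250,147). The top view has the case at (306,200), the lock at (334,206) and the key at (414,231). I'll zoom in on both.

```bash
python3 - <<'E'
import cv2,numpy as np
t=cv2.imread("pics/top0.png"); s=cv2.imread("pics/scene0.png")
a=cv2.resize(t[155:255,275:435],None,fx=5,fy=5,interpolation=cv2.INTER_CUBIC)
b=cv2.resize(s[120:270,225:375],None,fx=4,fy=4,interpolation=cv2.INTER_CUBIC)
cv2.imwrite("pics/tz.png",a);cv2.imwrite("pics/sz.png",b)
E
```

```text
(no output)
```

View pics/tz.png

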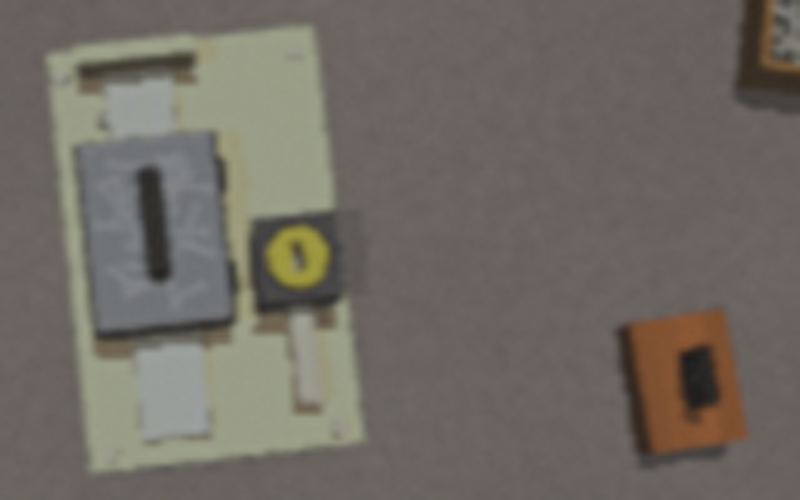

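View pics/sz.png

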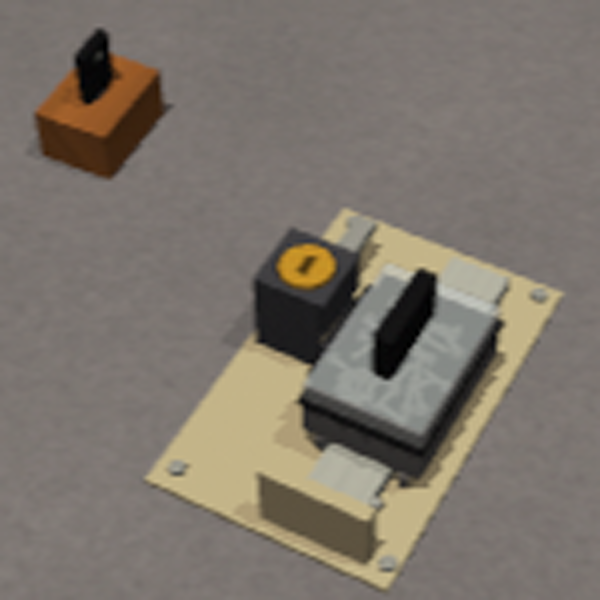

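```bash
cat > h.py <<'E'
import cv2,numpy as np
from cell import arm,snapshot
def ray(d,u,v):
    f=200/np.tan(np.radians(d["fov_y"]/2)); M=np.array(d["cam_to_world"])
    r=M[:3,:3]@np.array([(u-d["cx"])/f,(v-d["cy"])/f,1]); return M[:3,3],r/np.linalg.norm(r)
def onz(d,u,v,z):
    o,r=ray(d,u,v); return o+r*(z-o[2])/r[2]
def tri(d1,p1,d2,p2):
    o1,r1=ray(d1,*p1);o2,r2=ray(d2,*p2)
    t=np.linalg.lstsq(np.c_[r1,-r2],o2-o1,rcond=None)[0]
    a,b=o1+t[0]*r1,o2+t[1]*r2
    return (a+b)/2,np.linalg.norm(a-b)
def blob(mask,box):
    u0,v0,u1,v1=box; m=np.zeros_like(mask);m[v0:v1,u0:u1]=mask[v0:v1,u0:u1]
    n,l,st,c=cv2.connectedComponentsWithStats(m.astype(np.uint8))
    i=1+np.argmax(st[1:,4]); return c[i],st[i],(l==i)
E
python3 - <<'E'
from h import *
T=snapshot("top");S=snapshot("scene")
def hsv(d):return cv2.cvtColor(d["img"],cv2.COLOR_RGB2HSV)
out={}
for n,d,bf,bl,bk in(("T",T,(298,180,314,216),(325,195,345,217),(404,220,424,242)),("S",S,(316,182,336,218),(286,176,316,200),(240,122,258,149))):
    H=hsv(d); v=H[...,2]; 
    dark=(v<62)
    brass=(H[...,1]>130)&(v>110)&(H[...,0]>12)&(H[...,0]<32)
    wood=(H[...,1]>120)&(H[...,0]<14)&(v>60)
    for nm,m,b in(("fin",dark,bf),("brass",brass,bl),("key",dark,bk)):
        c,st,mm=blob(m,b); out[n+nm]=c; print(n,nm,c.round(2),st)
        r=cv2.minAreaRect(np.argwhere(mm)[:,::-1].astype(np.float32)); print("  rect",np.round(r[0],1),np.round(r[1],1),round(r[2],1))
        for z in{"fin":[80],"brass":[66],"key":[62]}[nm]: print("  onz",onz(d,*c,z).round(1))
for k in("fin","brass","key"): print(k,tri(T,out["T"+k],S,out["S"+k]))
# plate corners top by mask
H=hsv(T)
print(H[225,335],H[170,330],H[210,400],H[188,300])
E
```

```text
T fin [305.31 199.21] [303 189   6  22  77]
  rect [305.3 199.5] [21.3  3.4] 83.7
  onz [561.8  98.4  80. ]
T brass [334.17 205.68] [329 200  12  12  96]
  rect [334.5 205.5] [11. 11.] 90.0
  onz [547.1  17.9  66. ]
T key [414.14 230.21] [411 225   7  12  63]
  rect [414.2 230.4] [11.   5.6] 80.5
  onz [ 482.9 -206.2   62. ]
S fin [325.52 200.82] [318 188  16  27 227]
  rect [325.4 200.7] [ 9.3 27.8] 32.5
  onz [560.6  97.7  80. ]
S brass [301.23 185.96] [294 181  15  11 120]
  rect [301. 186.] [10. 14.] 90.0
  onz [546.1  17.5  66. ]
S key [248.  136.5] [244 128   9  18 117]
  rect [248.  136.5] [17.  8.] 90.0
  onz [ 482.2 -207.2   62. ]
fin (array([561.57858939,  98.35443836,  81.48591928]), np.float64(0.10291818565272712))
brass (array([546.93786132,  18.06322229,  67.18657988]), np.float64(0.18751239720210744))
key (array([ 482.96611126, -206.14115653,   63.01255003]), np.float64(0.4178848213670633))
[ 33  20 154] [ 35  39 158] [  9  24 107] [102  10 129]
```

```bash
python3 - <<'E'
from h import *
T=snapshot("top")
img=T["img"];H=cv2.cvtColor(img,cv2.COLOR_RGB2HSV)
m=((H[...,2]>125)&(H[...,0]>22)&(H[...,0]<45)&(H[...,1]>15)).astype(np.uint8)
m[:, :270]=0;m[:,365:]=0;m[:150]=0;m[260:]=0
m=cv2.morphologyEx(m,cv2.MORPH_CLOSE,np.ones((3,3)))
c=max(cv2.findContours(m,0,2)[0],key=cv2.contourArea)
r=cv2.minAreaRect(c);print(r)
def edge(rows,lo,hi,side,z,val):
    pts=[]
    for v in rows:
        xs=np.where(m[v,lo:hi])[0]
        if len(xs): pts.append(onz(T,lo+(xs[0]-.5 if side==0 else xs[-1]+.5),v,z))
    p=np.array(pts)[:,:2]; 
    l=cv2.fitLine(p.astype(np.float32),cv2.DIST_HUBER,0,.01,.01).ravel(); 
    a=np.arctan2(l[1],l[0]); a=(a+np.pi/2)%np.pi-np.pi/2; print("yaw",side,a.round(4),l[2:])
edge(range(172,244),270,365,0,4,0)
edge(range(168,240),270,365,1,4,0)
# fin & key axis from moments of gray, world-projected
f=H[...,2]
for nm,b,z in(("fin",(298,180,314,216),98),("key",(404,220,424,242),84)):
    c,st,mm=blob(f<62,b)
    P=np.array([onz(T,u,v,z)[:2] for v,u in np.argwhere(mm)])
    w,V=np.linalg.eigh(np.cov(P.T)); a=np.arctan2(V[1,1],V[0,1]);print(nm,(a+np.pi/2)%np.pi-np.pi/2,np.sqrt(w*12))
# wood block edges
wm=((H[...,1]>110)&(H[...,0]<16)&(H[...,2]>60)).astype(np.uint8)
wm[:, :395]=0;wm[:,430:]=0;wm[:212]=0;wm[250:]=0
c=max(cv2.findContours(wm,0,2)[0],key=cv2.contourArea);r=cv2.minAreaRect(c);print(r,[onz(T,*p,40).round(1)[:2].tolist() for p in cv2.boxPoints(r)])
# post
pm=(f<80).astype(np.uint8)
# scene keyhead axis
S=snapshot("scene");g=cv2.cvtColor(S["img"],cv2.COLOR_RGB2HSV)
cv2.imwrite("pics/kz.png",cv2.resize(S["img"][120:170,225:275][:,:,::-1],None,fx=10,fy=10,interpolation=cv2.INTER_CUBIC))
cv2.imwrite("pics/kt.png",cv2.resize(T["img"][212:252,395:435][:,:,::-1],None,fx=12,fy=12,interpolation=cv2.INTER_CUBIC))
E
```

```text
((315.2542419433594, 203.5994873046875), (85.27348327636719, 55.268802642822266), 83.48019409179688)
yaw 0 0.1285 [548.6045  149.86732]
yaw 1 0.1299 [565.0616  -10.02042]
fin 0.13900545892406901 [ 9.80716566 59.95016643]
key 0.07828823444039168 [15.74157538 30.16056314]
((411.66796875, 230.92401123046875), (26.385604858398438, 19.945728302001953), 79.69515228271484) [[513.7, -170.4], [524.9, -226.9], [451.2, -239.0], [440.3, -182.9]]
```

View pics/kz.png

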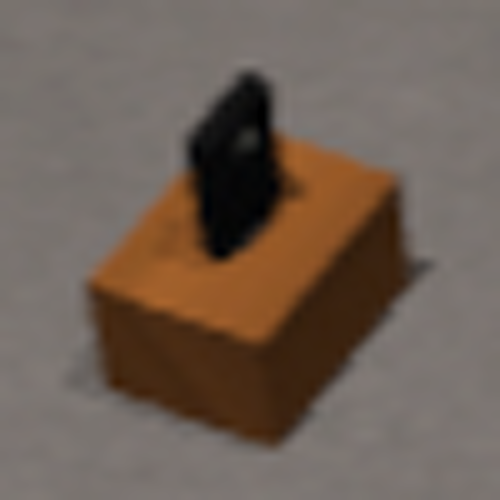

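View pics/kt.png

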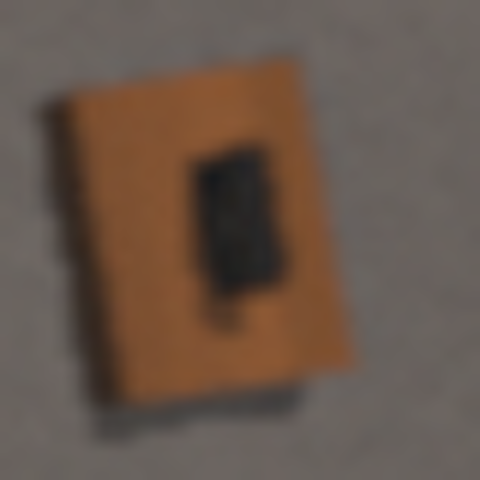

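The top view puts the block's edges at a yaw of about 0.165, and the rail's at about 0.13. Triangulated heights are 81, 67 and 63 against expected 80, 66 and 62, so those points hold up.

Plan: keep the tool's x axis pointing back along the rail throughout, so the last joint has room for the clockwise quarter turn.

```bash
cat >> h.py <<'E'
def yaw(s=None):
    from scipy.spatial.transform import Rotation as R
    s=s or arm.state(); q=s["ee_rot"]; M=R.from_quat([q[1],q[2],q[3],q[0]]).as_matrix()
    return np.arctan2(M[1,0],M[0,0]),M
def to(x,y,z,yw):
    s=arm.state(); a,M=yaw(s); d=M.T@(np.array([x,y,z])-s["position"])
    t=-((yw-a+np.pi)%(2*np.pi)-np.pi)
    print("shift",d.round(1),"turn",round(t,3),"| pos",s["position"].round(1),"yaw",round(a,3),"tilt",np.round(M[:2,2],3),"F",s["wrist_force"].round(1),"w",round(s["width"],3),"t",s["time_s"],"q",s["qpos"].round(2))
E
python3 -c "
from h import *
to(389,-244,255,1.8); to(561,98,200,0.13+np.pi)"
```

```text
shift [ 280.4 -261.2   -1.9] turn -1.446 | pos [ 216.5 -586.2  253. ] yaw 0.354 tilt [-0.  0.] F [ 0.  -0.5  0.1] w 0.995 t 0.3 q [ 1.11  0.43  0.03  1.57 -0.01  1.13 -0.08]
shift [ 560.2 -522.4   53.3] turn -2.918 | pos [ 216.5 -586.2  253. ] yaw 0.354 tilt [-0.  0.] F [ 0.  -0.5  0.1] w 0.995 t 0.3 q [ 1.11  0.43  0.03  1.57 -0.01  1.13 -0.08]
```

```bash
python3 -m handwheel '35 -33 0 -0.18 -1; 70 -65 0 -0.36 -1; 105 -98 0 -0.54 -1; 140 -131 0 -0.72 -1; 175 -163 0 -0.9 -1; 210 -196 0 -1.08 -1; 245 -228 0 -1.26 -1; 280 -261 0 -1.44 -1'; python3 -c "
from h import *
to(561,98,200,0.13+np.pi)"
```

```text
time_s: 1.3
position: [389.3, -243.2, 253.5]
ee_rot: [0.0, 0.622, 0.783, -0.0]
wrist_force: [-0.9, 0.1, 0.3]
width: 0.997
shift [293.4 244.5  53.4] turn -1.472 | pos [ 389.3 -243.2  253.5] yaw 1.799 tilt [ 0.    -0.001] F [-0.9  0.1  0.3] w 0.997 t 1.3 q [ 0.81  0.2  -0.43  1.93  0.1   1.03  0.57]
```

```bash
python3 -m handwheel '36 30 0 -0.18 -1; 72 60 0 -0.36 -1; 110 90 0 -0.54 -1; 146 122 0 -0.72 -1; 183 152 10 -0.9 -1; 220 183 20 -1.08 -1; 256 214 35 -1.26 -1; 293 244 50 -1.44 -1; 293 244 53 -1.47 -1; 293 244 53 -1.47 -1'; python3 - <<'E'
from h import *
to(561.3,98.2,98,0.13+np.pi)
for n in("top","scene"):
    d=snapshot(n); I=d["img"]; I=I[150:260,240:400] if n=="top" else I[90:270,210:400]
    cv2.imwrite(f"pics/{n}1.png",cv2.resize(I[:,:,::-1],None,fx=4,fy=4,interpolation=cv2.INTER_CUBIC)[:600])
E
```

```text
time_s: 2.55
position: [561.7, 94.7, 199.8]
ee_rot: [-0.001, -0.061, 0.998, -0.0]
wrist_force: [0.4, -0.1, 0.5]
width: 1.001
shift [ -0.2   3.5 101.8] turn -0.009 | pos [561.7  94.7 199.8] yaw -3.02 tilt [-0.001 -0.001] F [ 0.4 -0.1  0.5] w 1.001 t 2.55 q [ 0.29  0.52 -0.79  1.73  0.42  1.07  1.05]
```

View pics/scene1.png

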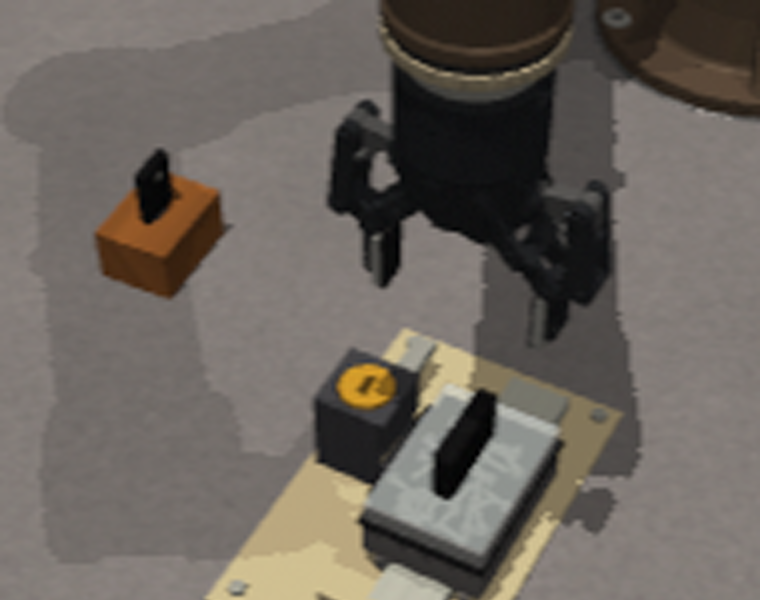

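View pics/top1.png

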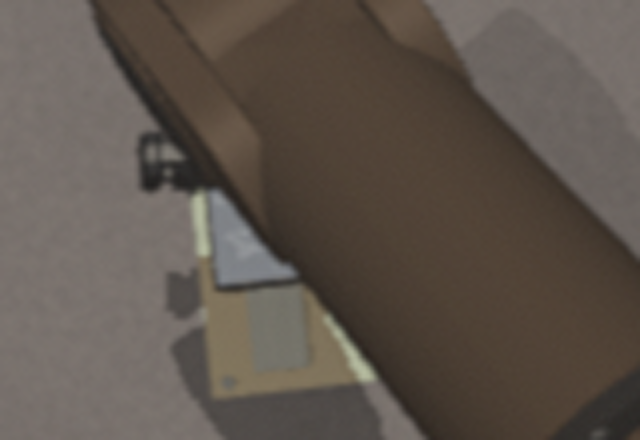

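The scene view shows the open gripper above the case with the fin clear of both fingers. In the top view the arm hides most of the case. Next: descend, then grip.

```bash
python3 -m handwheel '0 3.5 25 -0.01 -1; 0 3.5 50 -0.01 -1; 0 3.5 75 -0.01 -1; 0 3.5 95 -0.01 -1; 0 3.5 101 -0.01 -1; 0 3.5 101 -0.01 -0.3; 0 3.5 101 -0.01 0.2' 25; python3 - <<'E'
from h import *
to(561.3,98.2,98,0.13+np.pi)
d=snapshot("scene"); I=d["img"][90:270,210:400]
cv2.imwrite(f"pics/scene2.png",cv2.resize(I[:,:,::-1],None,fx=4,fy=4,interpolation=cv2.INTER_CUBIC)[:600])
E
```

```text
time_s: 3.52
position: [562.1, 98.9, 100.2]
ee_rot: [0.001, -0.066, 0.998, 0.0]
wrist_force: [0.1, -0.7, -0.3]
width: 0.603
shift [ 0.9 -0.6  2.2] turn 0.002 | pos [562.1  98.9 100.2] yaw -3.01 tilt [0.001 0.   ] F [ 0.1 -0.7 -0.3] w 0.603 t 3.525 q [ 0.23  0.63 -0.72  1.83  0.53  0.88  0.96]
```

View pics/scene2.png

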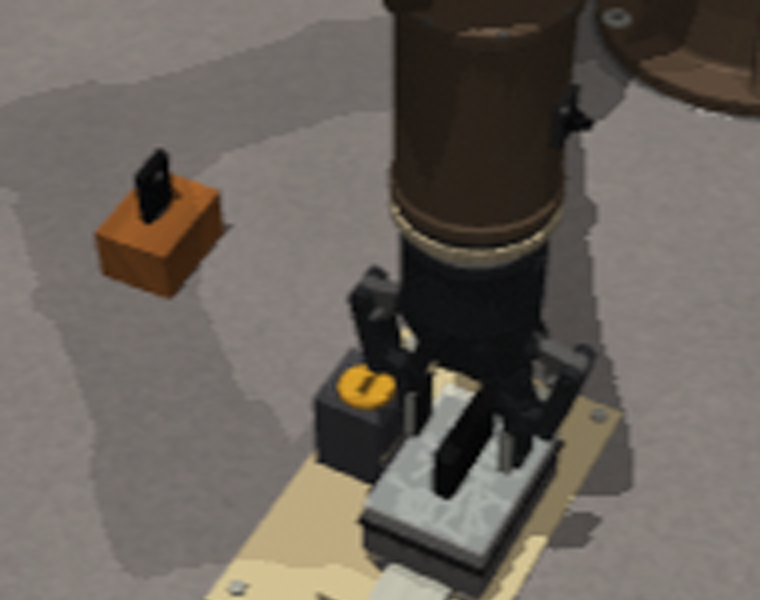

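The pads now straddle the fin (it sits at about (465,440) in the crop, with the pads to either side). Next: close on it.

```bash
python3 -m handwheel '0 -0.6 1.5 0 0.6; 0 -0.6 1.5 0 1; 0 -0.6 1.5 0 1; 0 -0.6 1.5 0 1; 0 -0.6 1.5 0 1' 25; python3 - <<'E'
from h import *
L=np.array([546.7,17.7])
for a in(.125,.13,.135):
    e=np.array([np.cos(a),np.sin(a)]);n=np.array([-e[1],e[0]]);h=L+70*e+78*n
    print(a,"home",h.round(1)); to(*h,98,a+np.pi)
E
```

```text
time_s: 4.2
position: [561.8, 98.2, 98.0]
ee_rot: [0.0, -0.066, 0.998, -0.0]
wrist_force: [-0.1, -0.7, 3.4]
width: 0.16
0.125 home [606.4 103.8]
shift [-45.   -0.3   0. ] turn 0.007 | pos [561.8  98.2  98. ] yaw -3.009 tilt [0. 0.] F [-0.1 -0.7  3.4] w 0.16 t 4.2 q [ 0.23  0.63 -0.72  1.83  0.53  0.88  0.96]
0.13 home [606.  104.1]
shift [-44.6   0.1   0. ] turn 0.002 | pos [561.8  98.2  98. ] yaw -3.009 tilt [0. 0.] F [-0.1 -0.7  3.4] w 0.16 t 4.2 q [ 0.23  0.63 -0.72  1.83  0.53  0.88  0.96]
0.135 home [605.6 104.4]
shift [-44.2   0.4   0. ] turn -0.003 | pos [561.8  98.2  98. ] yaw -3.009 tilt [0. 0.] F [-0.1 -0.7  3.4] w 0.16 t 4.2 q [ 0.23  0.63 -0.72  1.83  0.53  0.88  0.96]
```

```bash
python3 -m handwheel '-5 0 0 0 1; -10 0 0 0 1; -15 0 0 0 1; -20 0 0 0 1; -25 0 0 0 1; -30 0 0 0 1; -35 0 0 0 1; -38 0 0 0 1'; python3 -m handwheel '-1.5 0 0 0 1; -3 0 0 0 1; -3 0 0 0 1'; python3 -m handwheel '-1 0 0 0 1; -2 0 0 0 1; -2 0 0 0 1'
```

```text
time_s: 5.2
position: [598.2, 104.5, 98.1]
ee_rot: [-0.001, -0.067, 0.998, 0.001]
wrist_force: [-6.8, 2.1, 8.5]
width: 0.157
time_s: 5.58
position: [601.9, 104.9, 98.1]
ee_rot: [-0.0, -0.067, 0.998, 0.001]
wrist_force: [-2.7, 3.5, 4.6]
width: 0.157
time_s: 5.95
position: [604.4, 104.8, 98.1]
ee_rot: [0.0, -0.066, 0.998, 0.001]
wrist_force: [-1.4, 3.1, 4.7]
width: 0.16
```

```bash
for i in 1; do python3 -m handwheel '-1 0.4 0 0 1; -1 0.4 0 0 1; -1 0.4 0 0 1'; python3 -m handwheel '-1 0 0 0 1; -1 0 0 0 1; -1 0 0 0 1';python3 -m handwheel '-1 0 0 0 1; -1 0 0 0 1; -1 0 0 0 1'; done
```

```text
time_s: 6.32
position: [605.3, 104.7, 98.1]
ee_rot: [0.0, -0.066, 0.998, 0.0]
wrist_force: [-0.5, 2.2, 6.3]
width: 0.161
time_s: 6.7
position: [606.1, 104.5, 98.1]
ee_rot: [-0.0, -0.066, 0.998, -0.0]
wrist_force: [-3.4, 0.9, 7.3]
width: 0.155
time_s: 7.08
position: [606.7, 104.4, 98.0]
ee_rot: [-0.0, -0.066, 0.998, -0.0]
wrist_force: [-4.9, 2.2, 9.7]
width: 0.159
```

```bash
python3 -m handwheel '-1 0 0 0 1; -1 0 0 0 1; -1 0 0 0 1'; python3 -m handwheel '-1 0 0 0 1; -1 0 0 0 1; -1 0 0 0 1';python3 -m handwheel '-1 0 0 0 1; -1 0 0 0 1; -1 0 0 0 1'; python3 - <<'E'
from h import *
d=snapshot("scene"); I=d["img"][120:270,225:375]
cv2.imwrite(f"pics/scene3.png",cv2.resize(I[:,:,::-1],None,fx=4,fy=4,interpolation=cv2.INTER_CUBIC)[:600])
E
```

```text
time_s: 7.45
position: [606.9, 104.3, 98.0]
ee_rot: [-0.001, -0.066, 0.998, -0.001]
wrist_force: [-7.7, -0.7, 11.4]
width: 0.16
time_s: 7.82
position: [607.2, 104.4, 98.1]
ee_rot: [-0.002, -0.066, 0.998, -0.001]
wrist_force: [-10.9, -0.5, 15.1]
width: 0.158
time_s: 8.2
position: [607.5, 104.4, 98.1]
ee_rot: [-0.002, -0.066, 0.998, -0.001]
wrist_force: [-13.7, -1.8, 18.4]
width: 0.159
```

View pics/scene3.png

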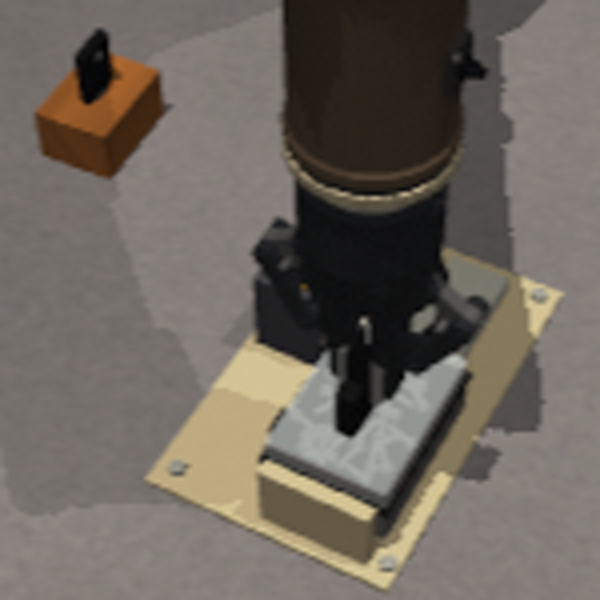

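The case is against the end stop in the picture. The stall position, x about 607, also matches home plus 1 mm. I'll ease off the command, open, and check.

```bash
python3 -m handwheel '2 0 0 0 1; 3 0 0 0 1; 3 0 0 0 1'; python3 -m handwheel '0 0 0 0 0.6; 0 0 0 0 0.2; 0 0 0 0 -0.3; 0 0 0 0 -0.3'; python3 -m handwheel '0 0 -20 0 -0.3; 0 0 -50 0 -0.6; 0 0 -90 0 -1; 0 0 -110 0 -1'; python3 - <<'E'
from h import *
to(482.6,-206.6,160,.165+np.pi)
d=snapshot("scene"); I=d["img"][120:270,225:375]
cv2.imwrite(f"pics/scene4.png",cv2.resize(I[:,:,::-1],None,fx=4,fy=4,interpolation=cv2.INTER_CUBIC)[:600])
E
```

```text
time_s: 8.62
position: [607.0, 104.2, 98.0]
ee_rot: [-0.0, -0.066, 0.998, -0.0]
wrist_force: [-3.0, 0.2, 8.2]
width: 0.159
time_s: 9.12
position: [607.2, 104.4, 97.6]
ee_rot: [-0.0, -0.066, 0.998, -0.0]
wrist_force: [0.1, 0.6, 0.4]
width: 0.648
time_s: 9.62
position: [608.0, 105.3, 211.3]
ee_rot: [0.002, -0.066, 0.998, 0.0]
wrist_force: [0.6, -0.2, 0.2]
width: 0.999
shift [ 165.7 -292.7   50.6] turn -0.033 | pos [608.  105.3 211.3] yaw -3.009 tilt [0.004 0.001] F [ 0.6 -0.2  0.2] w 0.999 t 9.625 q [ 0.25  0.58 -0.77  1.6   0.43  1.14  1.07]
```

View pics/scene4.png

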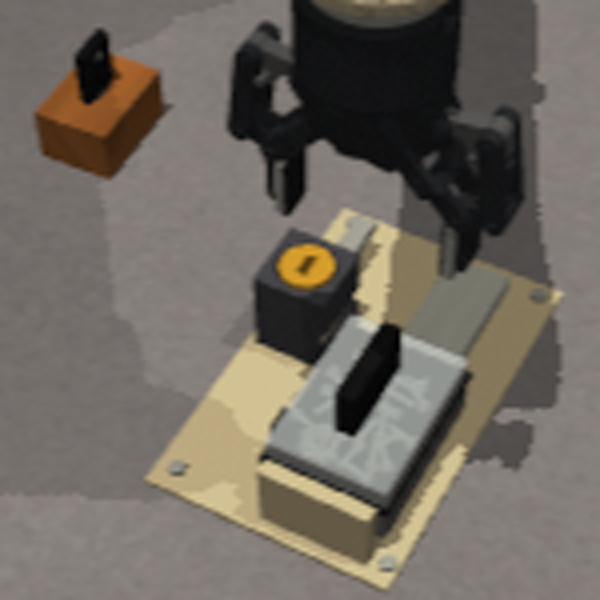

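The case sits at the stop with the gripper off it. I'll check the fin position in the scene view and then go to the key.

```bash
python3 - <<'E'
from h import *
d=snapshot("scene");v=cv2.cvtColor(d["img"],cv2.COLOR_RGB2HSV)[...,2]
c,st,_=blob(v<62,(305,198,328,231)); print(c,st,onz(d,*c,80))
H=cv2.cvtColor(d["img"],cv2.COLOR_RGB2HSV);c,st,_=blob((H[...,1]>130)&(H[...,2]>110)&(H[...,0]>12)&(H[...,0]<32),(286,176,316,200));print(onz(d,*c,66))
E
python3 -m handwheel '20 -37 0 0 -1; 41 -73 0 0 -1; 62 -110 0 0 -1; 83 -146 0 0 -1; 104 -183 0 0 -1; 125 -220 0 -0.03 -1; 145 -256 0 -0.03 -1; 166 -293 0 -0.03 -1; 166 -293 25 -0.03 -0.3; 166 -293 50 -0.03 -0.3'
python3 - <<'E'
from h import *
to(482.6,-206.6,75,.165+np.pi)
for n in("scene","top"):
  d=snapshot(n); I=d["img"][90:190,190:310] if n=="scene" else d["img"][190:270,360:460]
  cv2.imwrite(f"pics/{n}5.png",cv2.resize(I[:,:,::-1],None,fx=6,fy=6,interpolation=cv2.INTER_CUBIC)[:600])
E
```

```text
[316.49166667 214.47916667] [309 201  16  28 240] [605.33800458 103.47355292  80.        ]
[546.34480207  17.5174585   66.        ]
time_s: 10.98
position: [480.3, -208.7, 156.5]
ee_rot: [-0.0, -0.08, 0.997, 0.0]
wrist_force: [0.2, -0.1, -0.6]
width: 0.652
shift [-2.7  1.6 81.5] turn -0.005 | pos [ 480.3 -208.7  156.5] yaw -2.981 tilt [-0.001  0.   ] F [ 0.2 -0.1 -0.6] w 0.652 t 10.975 q [ 0.88  0.5  -0.77  1.89  0.43  0.93  1.63]
```

View pics/scene5.png

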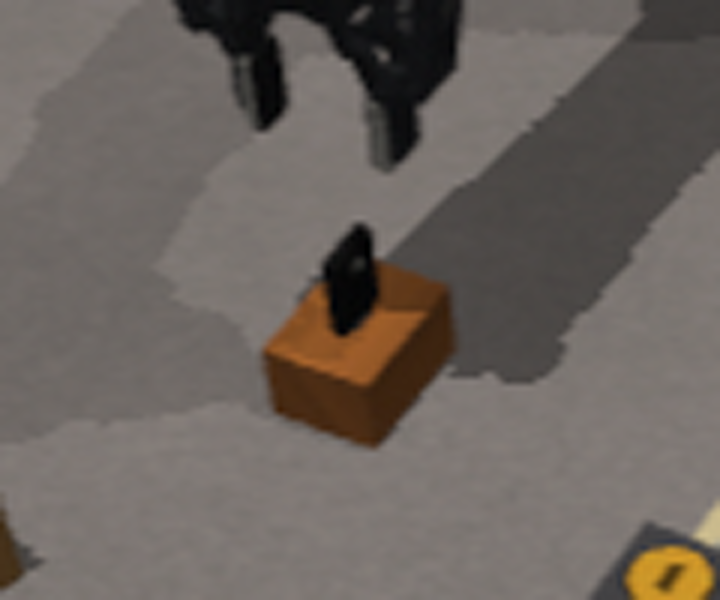

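View pics/top5.png

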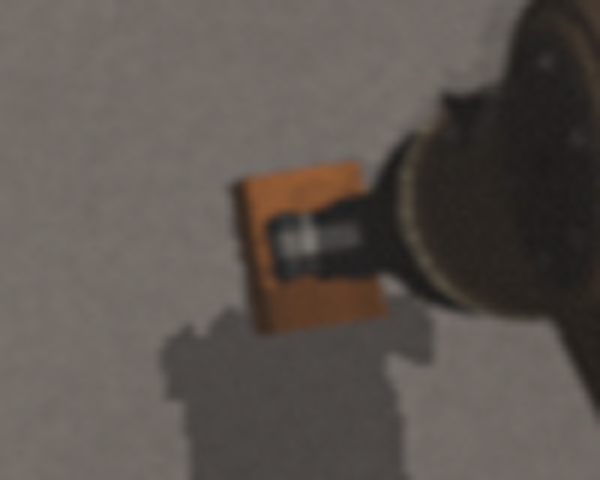

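The fin reads (605.3, 103.5), within a millimetre of the computed home. Both views show the gripper straddling the key head. Next: descend and grip.

```bash
python3 -m handwheel '-2.7 1.6 30 0 -0.3; -2.7 1.6 60 0 -0.3; -2.7 1.6 80 0 -0.3; -2.7 1.6 86 0 -0.3; -2.7 1.6 86 0 -0.3'; python3 - <<'E'
from h import *
to(482.6,-206.6,70,.165+np.pi)
for n in("scene",):
  d=snapshot(n); I=d["img"][90:190,190:310]
  cv2.imwrite(f"pics/{n}6.png",cv2.resize(I[:,:,::-1],None,fx=6,fy=6,interpolation=cv2.INTER_CUBIC)[:600])
E
```

```text
time_s: 11.7
position: [483.9, -205.6, 72.2]
ee_rot: [0.0, -0.081, 0.997, 0.0]
wrist_force: [-0.6, -0.5, -0.5]
width: 0.649
shift [ 1.4 -0.7  2.2] turn -0.003 | pos [ 483.9 -205.6   72.2] yaw -2.979 tilt [0. 0.] F [-0.6 -0.5 -0.5] w 0.649 t 11.7 q [ 0.8   0.61 -0.69  1.96  0.55  0.77  1.52]
```

View pics/scene6.png

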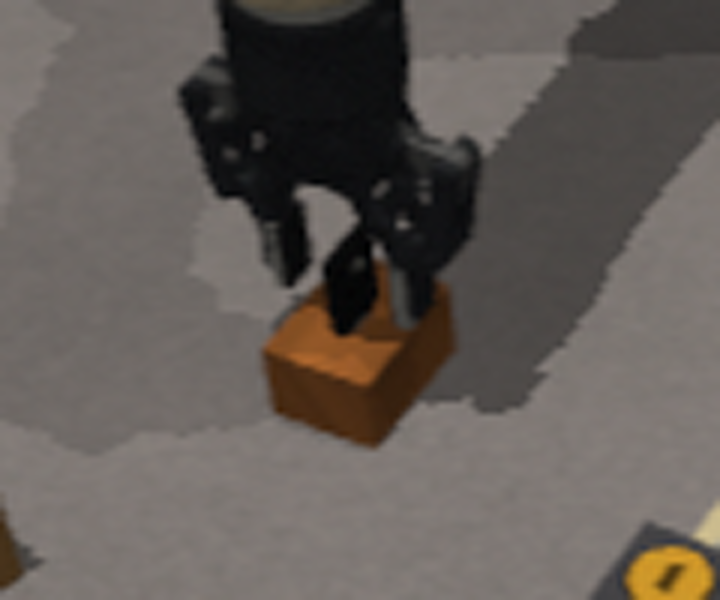

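```bash
python3 -m handwheel '1 -0.7 2 0 0.2; 1 -0.7 2 0 0.7; 1 -0.7 2 0 1; 1 -0.7 2 0 1; 1 -0.7 2 0 1; 1 -0.7 2 0 1' 40; python3 -c "
from h import *
to(482.6,-206.6,70,.165+np.pi);s=arm.state();print(s['ft_torque'])"
```

```text
time_s: 12.5
position: [482.8, -206.8, 70.2]
ee_rot: [0.0, -0.081, 0.997, -0.0]
wrist_force: [-2.8, -0.4, 6.3]
width: 0.107
shift [0.2 0.2 0.2] turn -0.003 | pos [ 482.8 -206.8   70.2] yaw -2.98 tilt [ 0.    -0.001] F [-2.8 -0.4  6.3] w 0.107 t 12.5 q [ 0.8   0.61 -0.69  1.96  0.55  0.76  1.52]
[-0.07732072  0.37651173 -0.00915098]
```

```bash
python3 -m handwheel '0 0 0 0 1; 0 0 -6 0 1; 0 0 -14 0 1; 0 0 -24 0 1; 0 0 -34 0 1; 0 0 -50 0 1; 0 0 -70 0 1; 0 0 -90 0 1' 80; python3 - <<'E'
from h import *
to(546.5,17.7,120,.13+np.pi)
for n in("scene",):
  d=snapshot(n); I=d["img"][90:190,190:310]
  cv2.imwrite(f"pics/{n}7.png",cv2.resize(I[:,:,::-1],None,fx=6,fy=6,interpolation=cv2.INTER_CUBIC)[:600])
E
```

```text
time_s: 13.5
position: [482.8, -206.5, 161.3]
ee_rot: [0.0, -0.081, 0.997, -0.0]
wrist_force: [0.2, -0.4, 0.1]
width: 0.108
shift [-99.1 211.   41.3] turn 0.032 | pos [ 482.8 -206.5  161.3] yaw -2.979 tilt [ 0. -0.] F [ 0.2 -0.4  0.1] w 0.108 t 13.5 q [ 0.87  0.49 -0.78  1.88  0.42  0.94  1.63]
```

View pics/scene7.png

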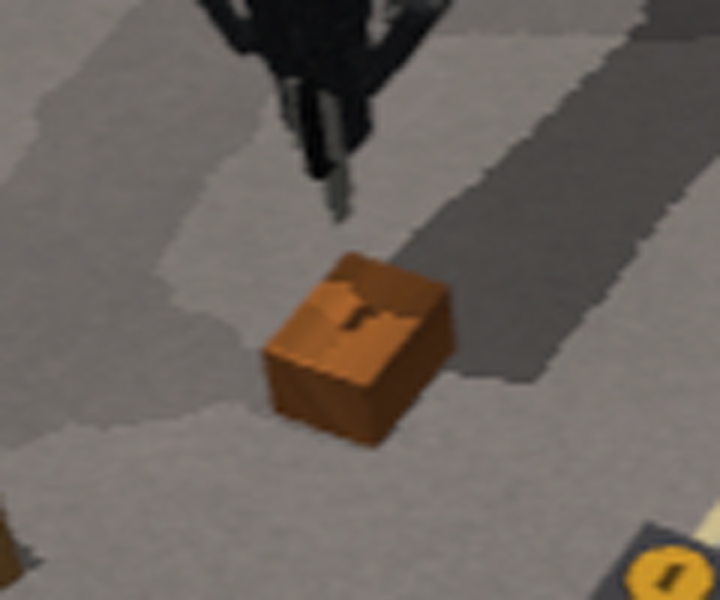

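The key came out upright in the pads, with its blade tip at about (342,220) in the crop. Next: hover over the lock.

```bash
python3 -m handwheel '-12 26 0 0 1; -24 52 0 0 1; -37 78 0 0 1; -50 104 0 0.01 1; -62 130 0 0.02 1; -74 156 0 0.032 1; -86 182 0 0.032 1; -99 211 0 0.032 1; -99 211 10 0.032 1; -99 211 22 0.032 1'; python3 -m handwheel '0 0 0 0 1; 0 0 0 0 1'; python3 - <<'E'
from h import *
to(546.8,17.6,134,.13+np.pi)
d=snapshot("scene"); I=d["img"][130:210,250:350]
cv2.imwrite(f"pics/scene8.png",cv2.resize(I[:,:,::-1],None,fx=7,fy=7,interpolation=cv2.INTER_CUBIC)[:600])
d=snapshot("top"); I=d["img"][160:250,280:380]
cv2.imwrite(f"pics/top8.png",cv2.resize(I[:,:,::-1],None,fx=6,fy=6,interpolation=cv2.INTER_CUBIC)[:600])
E
```

```text
time_s: 14.8
position: [546.3, 17.0, 137.4]
ee_rot: [0.0, -0.065, 0.998, -0.0]
wrist_force: [0.9, -0.8, -1.2]
width: 0.109
time_s: 15.05
position: [546.3, 16.8, 137.8]
ee_rot: [-0.0, -0.064, 0.998, -0.0]
wrist_force: [0.2, 0.7, -0.4]
width: 0.103
shift [-0.6  0.7  3.8] turn -0.001 | pos [546.3  16.8 137.8] yaw -3.013 tilt [-0. -0.] F [ 0.2  0.7 -0.4] w 0.103 t 15.05 q [ 0.41  0.55 -0.75  1.85  0.47  0.92  1.14]
```

View pics/scene8.png

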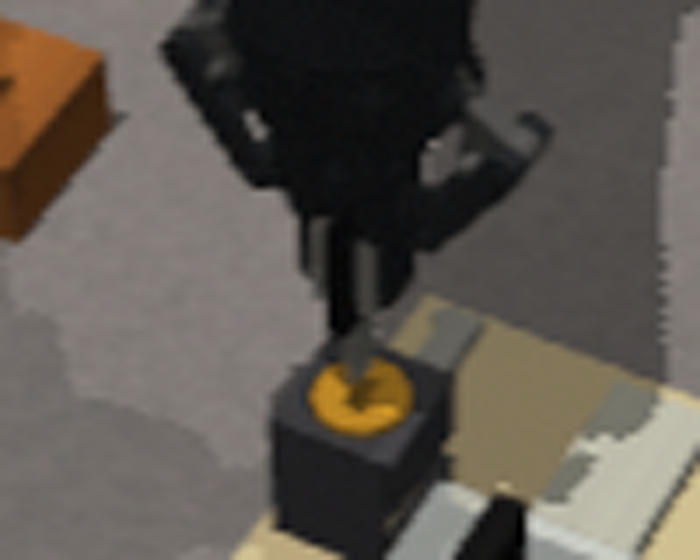

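View pics/top8.png

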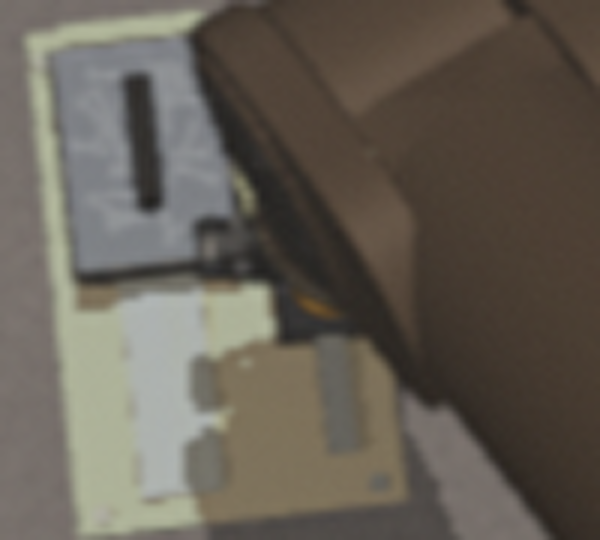

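The scene view has the blade tip at about (357,372) in the crop, just above the brass and its slot. Next: a gentle descent.

```bash
python3 -m handwheel '-0.6 0.8 0 0 1; -0.6 0.8 5 0 1; -0.6 0.8 9 0 1; -0.6 0.8 9 0 1'; python3 -c "
from h import *
to(546.8,17.6,124,.13+np.pi)";  python3 -m handwheel '0 0 2 0 1; 0 0 4 0 1; 0 0 6 0 1; 0 0 6 0 1'; python3 -c "
from h import *
to(546.8,17.6,118,.13+np.pi)"
```

```text
time_s: 15.65
position: [546.5, 18.4, 128.3]
ee_rot: [-0.0, -0.065, 0.998, -0.0]
wrist_force: [-0.9, -0.1, 0.6]
width: 0.11
shift [-0.2 -0.8  4.3] turn 0.0 | pos [546.5  18.4 128.3] yaw -3.011 tilt [-0.001 -0.   ] F [-0.9 -0.1  0.6] w 0.11 t 15.65 q [ 0.4   0.56 -0.74  1.86  0.48  0.9   1.13]
time_s: 16.15
position: [546.8, 18.5, 122.6]
ee_rot: [-0.0, -0.065, 0.998, 0.0]
wrist_force: [-0.1, -1.2, -0.4]
width: 0.108
shift [ 0.1 -0.9  4.6] turn 0.0 | pos [546.8  18.5 122.6] yaw -3.012 tilt [-0. -0.] F [-0.1 -1.2 -0.4] w 0.108 t 16.15 q [ 0.39  0.57 -0.74  1.87  0.49  0.89  1.12]
```

```bash
python3 -m handwheel '0 -0.4 1.5 0 1; 0 -0.5 3 0 1; 0 -0.5 4.5 0 1; 0 -0.5 4.5 0 1'; python3 -m handwheel '0 0 1 0 1; 0 0 2 0 1; 0 0 3 0 1; 0 0 3 0 1'; python3 -c "
from h import *
to(546.8,17.6,110,.13+np.pi); print(arm.state()['ft_torque'])"
```

```text
time_s: 16.65
position: [547.0, 17.7, 118.2]
ee_rot: [0.0, -0.065, 0.998, -0.0]
wrist_force: [0.2, -1.3, -0.0]
width: 0.107
time_s: 17.15
position: [546.9, 17.3, 114.9]
ee_rot: [-0.0, -0.065, 0.998, -0.0]
wrist_force: [1.7, -4.8, -2.5]
width: 0.108
shift [0.1 0.4 4.9] turn -0.0 | pos [546.9  17.3 114.9] yaw -3.012 tilt [-0.    -0.001] F [ 1.7 -4.8 -2.5] w 0.108 t 17.15 q [ 0.39  0.58 -0.73  1.87  0.5   0.88  1.11]
[-1.14053976 -0.53660951  0.01943891]
```

```bash
python3 -m handwheel '0 -0.2 1 0.03 1; 0 -0.2 2 -0.03 1; 0 -0.2 3 0.03 1; 0 -0.2 4 -0.03 1; 0 -0.2 4 0 1'; python3 -c "
from h import *
to(546.8,17.6,105,.13+np.pi); print(arm.state()['ft_torque'])"; python3 -m handwheel '0 0 1 0.03 1; 0 0 2 -0.03 1; 0 0 3 0.03 1; 0 0 4 -0.03 1; 0 0 4 0 1'; python3 -c "
from h import *
to(546.8,17.6,105,.13+np.pi); print(arm.state()['ft_torque'])"
```

```text
time_s: 17.77
position: [546.7, 17.9, 111.0]
ee_rot: [-0.0, -0.064, 0.998, 0.0]
wrist_force: [1.2, -3.2, -1.7]
width: 0.107
shift [-0.1 -0.3  6. ] turn -0.002 | pos [546.7  17.9 111. ] yaw -3.014 tilt [-0.001  0.   ] F [ 1.2 -3.2 -1.7] w 0.107 t 17.775 q [ 0.39  0.59 -0.73  1.88  0.5   0.87  1.11]
[-0.84776856 -0.28279633 -0.07339109]
time_s: 18.4
position: [547.3, 17.8, 107.7]
ee_rot: [0.0, -0.063, 0.998, -0.0]
wrist_force: [0.7, -3.6, 2.9]
width: 0.104
shift [ 0.5 -0.1  2.7] turn -0.003 | pos [547.3  17.8 107.7] yaw -3.015 tilt [ 0.001 -0.   ] F [ 0.7 -3.6  2.9] w 0.104 t 18.4 q [ 0.38  0.59 -0.72  1.88  0.51  0.86  1.1 ]
[-0.91622802 -0.20282191 -0.01781624]
```

```bash
python3 -m handwheel '0 0 1 0.03 1; 0 0 2 -0.03 1; 0 0 3 0.03 1; 0 0 4 -0.03 1; 0 0 4 0 1'; python3 -m handwheel '0 0 1 0.03 1; 0 0 2 -0.03 1; 0 0 3 0.03 1; 0 0 4 -0.03 1; 0 0 4 0 1';  python3 -c "
from h import *
to(546.8,17.6,96,.13+np.pi); print(arm.state()['ft_torque'])"
```

```text
time_s: 19.02
position: [546.8, 17.8, 102.9]
ee_rot: [-0.0, -0.063, 0.998, 0.0]
wrist_force: [1.0, -2.2, -3.1]
width: 0.104
time_s: 19.65
position: [547.5, 18.0, 99.9]
ee_rot: [0.001, -0.064, 0.998, -0.0]
wrist_force: [0.2, -3.8, 4.7]
width: 0.107
shift [ 0.8 -0.3  3.9] turn -0.003 | pos [547.5  18.   99.9] yaw -3.014 tilt [0.001 0.   ] F [ 0.2 -3.8  4.7] w 0.107 t 19.65 q [ 0.38  0.6  -0.72  1.89  0.52  0.85  1.09]
[-0.88212098 -0.02210425  0.09479528]
```

```bash
python3 -m handwheel '0 0 1 0.03 1; 0 0 2 -0.03 1; 0 0 3 0.03 1; 0 0 4 -0.03 1; 0 0 4 0 1'; python3 -m handwheel '0 0 1 0.03 1; 0 0 2 -0.03 1; 0 0 2 0 1';  python3 - <<'E'
from h import *
to(546.8,17.6,96,.13+np.pi); print(arm.state()['ft_torque'])
d=snapshot("scene"); I=d["img"][130:210,250:350]
cv2.imwrite(f"pics/scene9.png",cv2.resize(I[:,:,::-1],None,fx=7,fy=7,interpolation=cv2.INTER_CUBIC)[:600])
E
```

```text
time_s: 20.27
position: [547.6, 18.4, 96.3]
ee_rot: [0.001, -0.064, 0.998, 0.0]
wrist_force: [1.7, -3.0, 7.2]
width: 0.103
time_s: 20.65
position: [547.9, 18.5, 96.0]
ee_rot: [0.001, -0.064, 0.998, -0.0]
wrist_force: [-5.8, -4.8, 30.5]
width: 0.107
shift [ 1.2 -0.7  0. ] turn -0.002 | pos [547.9  18.5  96. ] yaw -3.014 tilt [ 0.003 -0.001] F [-5.8 -4.8 30.5] w 0.107 t 20.65 q [ 0.37  0.6  -0.71  1.89  0.52  0.84  1.09]
[-1.13732472e+00  1.62855355e+00  2.92326580e-04]
```

View pics/scene9.png

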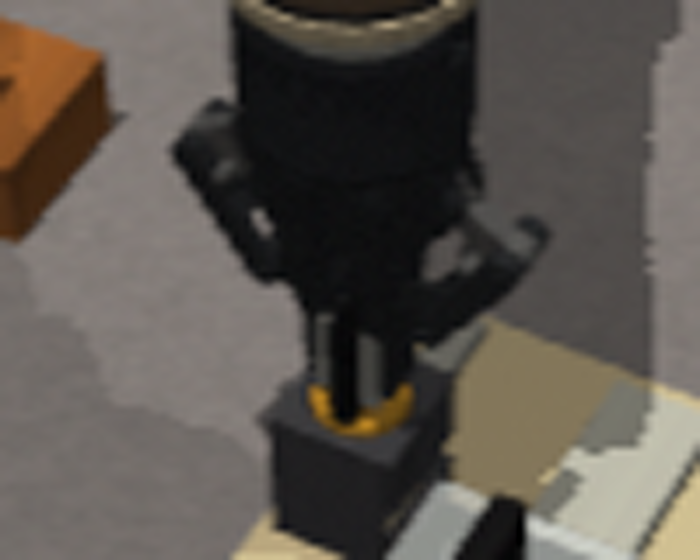

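The head is seated on the brass at about (350,415), with 30 N upward and TCP z at the predicted 96. Next: ease off, recentre, and turn clockwise.

```bash
python3 -m handwheel '0.4 -0.3 -0.5 0 1; 0.8 -0.6 -1 0 1; 0.8 -0.6 -1 0 1' 110; python3 -c "
from h import *
to(546.8,17.6,96,.13+np.pi)"; python3 -m handwheel '0 0 0 0.1 1; 0 0 0 0.2 1; 0 0 0 0.3 1; 0 0 0 0.4 1;0 0 0 0.5 1; 0 0 0 0.5 1'; python3 -c "
from h import *
to(546.8,17.6,96,.13+np.pi-1.6);print(arm.state()['ft_torque'])"
```

```text
time_s: 21.08
position: [547.7, 18.4, 96.2]
ee_rot: [0.002, -0.064, 0.998, 0.0]
wrist_force: [-2.6, -2.1, 17.5]
width: 0.103
shift [ 1.  -0.6  0.2] turn -0.002 | pos [547.7  18.4  96.2] yaw -3.014 tilt [0.004 0.001] F [-2.6 -2.1 17.5] w 0.103 t 21.075 q [ 0.37  0.6  -0.71  1.89  0.52  0.84  1.09]
time_s: 21.82
position: [547.9, 17.7, 96.2]
ee_rot: [0.002, 0.186, 0.983, 0.0]
wrist_force: [-0.7, -4.2, 16.9]
width: 0.099
shift [ 1.  -0.5  0.2] turn 1.096 | pos [547.9  17.7  96.2] yaw 2.768 tilt [0.004 0.   ] F [-0.7 -4.2 16.9] w 0.099 t 21.825 q [ 0.29  0.57 -0.58  1.9   0.43  0.8   0.67]
[-0.74664286  0.21367373  0.06348275]
```

```bash
python3 -m handwheel '0 0 0 0.12 1; 0 0 0 0.24 1; 0 0 0 0.36 1; 0 0 0 0.48 1;0 0 0 0.6 1; 0 0 0 0.6 1'; python3 -c "
from h import *
to(546.8,17.6,96,.13+np.pi-1.6);print(arm.state()['ft_torque'])"; python3 -m handwheel '0 0 0 0.1 1; 0 0 0 0.2 1; 0 0 0 0.3 1; 0 0 0 0.4 1;0 0 0 0.48 1; 0 0 0 0.48 1'; python3 - <<'E'
from h import *
to(546.8,17.6,96,.13+np.pi-1.6);print(arm.state()['ft_torque'])
d=snapshot("scene"); I=d["img"][130:270,240:370]
cv2.imwrite(f"pics/scene10.png",cv2.resize(I[:,:,::-1],None,fx=4,fy=4,interpolation=cv2.INTER_CUBIC)[:600])
d=snapshot("top"); I=d["img"][150:250,270:370]
cv2.imwrite(f"pics/top10.png",cv2.resize(I[:,:,::-1],None,fx=6,fy=6,interpolation=cv2.INTER_CUBIC)[:600])
E
```

```text
time_s: 22.58
position: [547.5, 17.2, 96.2]
ee_rot: [0.002, 0.468, 0.884, 0.0]
wrist_force: [-2.5, -5.0, 17.8]
width: 0.101
shift [ 0.8 -0.3  0.2] turn 0.495 | pos [547.5  17.2  96.2] yaw 2.167 tilt [ 0.003 -0.001] F [-2.5 -5.  17.8] w 0.101 t 22.575 q [ 0.18  0.53 -0.43  1.91  0.31  0.76  0.17]
[-1.19313235  0.51951464  0.10584649]
time_s: 23.32
position: [547.1, 16.9, 96.2]
ee_rot: [0.001, 0.665, 0.747, 0.001]
wrist_force: [-3.3, -6.1, 20.6]
width: 0.1
shift [ 0.7 -0.2  0.2] turn 0.016 | pos [547.1  16.9  96.2] yaw 1.687 tilt [ 0.003 -0.001] F [-3.3 -6.1 20.6] w 0.1 t 23.325 q [ 0.09  0.51 -0.3   1.92  0.22  0.74 -0.22]
[-1.3434117   0.93212966  0.06835832]
```

View pics/scene10.png

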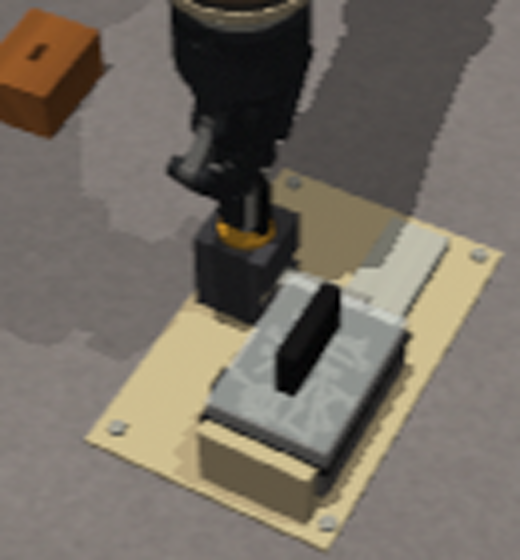

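View pics/top10.png

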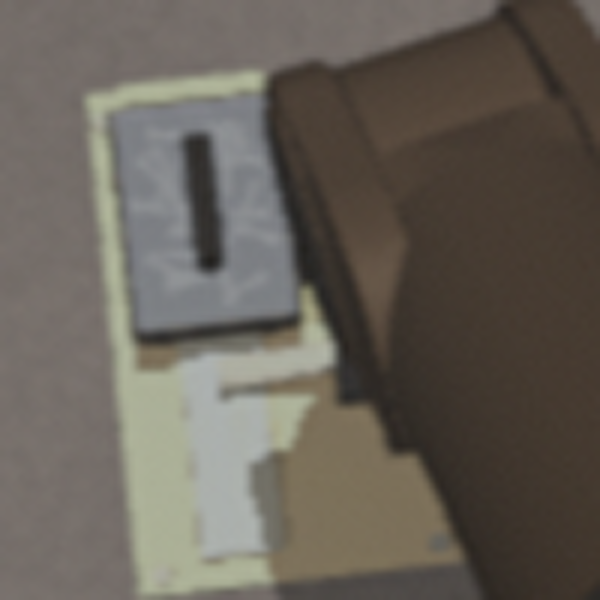

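Both views show the locking arm lying across the rail behind the case. Its edge is about 0.08 rad short of parallel, so lock is about 1.49. I'll turn slightly further for margin, hold, and measure again.

```bash
python3 -m handwheel '0 0 0 0.03 1; 0 0 0 0.05 1; 0 0 0 0.05 1; 0 0 0 0.05 1; 0 0 0 0.05 1'; python3 - <<'E'
from h import *
to(546.8,17.6,96,.13+np.pi-1.6);print(arm.state()['ft_torque'])
T=snapshot("top");S=snapshot("scene")
c,st,_=blob(cv2.cvtColor(S["img"],cv2.COLOR_RGB2HSV)[...,2]<62,(305,198,328,231));print("fin",c,onz(S,*c,80))
d=snapshot("top"); I=d["img"][195:230,290:335]
cv2.imwrite("pics/top11.png",cv2.resize(I[:,:,::-1],None,fx=14,fy=14,interpolation=cv2.INTER_CUBIC))
E
```

```text
time_s: 24.05
position: [547.1, 16.9, 96.2]
ee_rot: [0.001, 0.683, 0.731, 0.001]
wrist_force: [-4.3, -5.4, 21.6]
width: 0.099
shift [ 0.7 -0.2  0.2] turn -0.033 | pos [547.1  16.9  96.2] yaw 1.639 tilt [ 0.002 -0.001] F [-4.3 -5.4 21.6] w 0.099 t 24.05 q [ 0.08  0.51 -0.29  1.92  0.21  0.74 -0.26]
[-1.17180739  1.02150927  0.09620441]
fin [316.46443515 214.53556485] [605.50490708 103.5153118   80.        ]
```

View pics/top11.png

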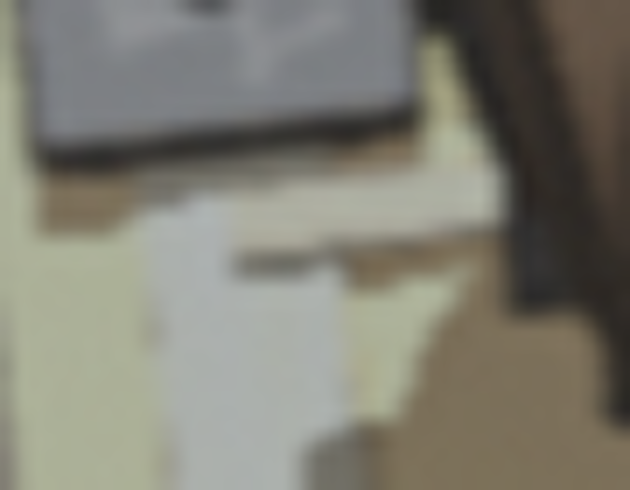

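The arm's edge, from (232,195) to (500,165) in the crop, is now parallel to the case's rear, so the lock is essentially at its stop. I'm handing the job in.

```bash
python3 -c "
from h import *
print(arm.finish_job()); to(546.8,17.6,96,.13+np.pi-1.6)"
```

```text
the job is handed in; nothing more can be done
None
the job is handed in; nothing more can be done
```

The case is home and released, and I handed the job in at about 24 s with the key fully in, turned and still held. The hand-in gives no verdict, so I can't say how it was judged.

- **Case:** I slid it by its fin to the end stop, eased back and let go. At the last look the fin was at (605.5, 103.5), within about 1 mm of the home I worked out from the lock, and nothing was touching it.
- **Key:** It went past both pins with small twists and seated. The TCP stood at z = 96.2 as predicted, with about 20 N of push and tilt under 0.005 rad.
- **Turn:** The gripper turned about 1.63 rad clockwise. The locking arm first looked about 0.08 rad short, so I turned a little more. In the last top view it lay parallel to the case's rear edge, which puts the lock close to its 1.571 stop.
- **Grip:** The command was 110 N, and the opening reads 0.099, about 8.4 mm. That is under the 10 mm head; it already read 9 mm when I first gripped it, and the fin read slightly under its size as well.

**Not checked or disagreeing:**
- I worked out the lock angle from the picture and the wrist angle, not from a reading.
- The TCP was within 1 mm of my lock estimate, with up to about 6 N of sideways force left on the wrist.
- I did not re-measure the tray, tub and wrench at the end, but the gripper never worked near them.

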